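# Fit the new brake pad into the clip-lined slots of the caliper bracket in the vice

## Task

Fit the new brake pad (the one with the thick, grooved lining) into the caliper bracket that is clamped leaning in the bench vice: lining facing out of the bracket and curved edge on the upper side, slide its two ears down the slots against their spring clips until the pad sits flat on the bracket's ledges at both ends, then let go. Leave the worn pad and the other loose things on the bench where they are.

Things in the scene. Friction and masses are not known exactly. Their poses are not given: they have to be found in the camera images.
- pad_mid (a point): new brake pad, 0.2 to 0.3 kg, flat on the bench, lining up: grey steel plate 5.5 mm thick, dark lining 10 mm thick on it, parted by a narrow groove across its middle. Point: pad's middle, half-way up its 15.5 mm. z: out of the lining; y: along its length (plate 96 mm, 120 over the ears); x: to its curved edge. At mid-length it spans x -20 to +22 mm, plate and lining flush: grip there
- pad_back (a point): point on the new pad: on its underside (bare face of the backing plate), 7.75 mm below pad_mid; same axes
- pad_ear (a point): centre of the new pad's ear at its +y end, 54 mm from the pad's middle; a like ear is at the -y end. Each ear sticks out 12 mm from the middle of the plate's end, is 14 mm wide in x and 5.5 mm thick, level with the plate's underside
- pad_crown (a point): point on the new pad: on its underside at the middle of the curved edge, 22 mm from pad_back along x
- worn_mid (a point): worn brake pad, to be left alone: same plate, ears and axes, but its lining is only 3 mm thick (8.5 mm in all), scored and without a groove. Point: its middle, half-way up. The two pads may lie in either place
- seat (a point): seat of the caliper bracket, a cast-iron U 180 mm wide in the vice. Point: midway between its two slots, level with the ledges; with the pad home, pad_back lies here and the axes agree. z: out along the slots, 30 degrees from vertical, leaning to the robot's right (within 20 degrees); y: to the near slot; x: to the upper (left) side, for the curved edge. Ledges carry the plate beyond y = 38 mm
- mouth_near (a point): middle of the slot nearer the robot at its open top, 36 mm above the ledge; axes as seat. Its back is at y = 62.5 mm from seat (2.5 mm beyond the ear's end), the arm's inner face at y = 52 mm (4 mm beyond the plate's end). From here on up to z = 49 mm steel tangs flare outwards by 6 mm in x and at the back, as a lead-in. A guide-pin boss stands outside it (y 65 to 90 mm)
- mouth_far (a point): the same of the far slot, mirrored (y negative). The arms stand from x = -20 to +18 mm; between them, on both sides of the pad at mid-length, fingers have clear room down to 15 mm below the ledges' level
- clip_face (a point): face of the near slot's spring clip at rest, x = -5 mm from seat (both slots alike); the fixed slot wall is at x = +9 mm. The clip yields up to 5.5 mm to -x (2 N at first, 5 N at most) and presses the ear on the fixed wall (2 mm off centre); pushing the pad down takes about 4 to 12 N and it does not fall home by itself
- vice: blue-grey bench vice with 80 mm wide steel jaws, fixed to the bench; origin on the bench below its middle, y along its screw, towards the robot, with the handle at y = 171 mm; rear end at y = -138 mm; jaw tops 118 mm high. seat lies 23 mm from it in x and 148 mm up
- spanner: loose open-end spanner 170 mm long lying on the bench; leave it
- screwdriver: loose screwdriver 190 mm long lying on the bench; leave it
- grease_tin: loose round yellow tin, 71 mm across and 45 mm high; origin at the centre of its underside; leave it
- fluid: loose white bottle, 64 mm across and 150 mm high; origin at the centre of its underside; leave it
- socket: loose steel socket standing on end, 28 mm across and 34 mm high; origin at the centre of its underside; leave it
Not all that is in view belongs to the job. Leave any blue look-alike of the part that bears pad_mid alone.

How it is judged:
At the end, for the whole second after the job is handed in: The new pad is in the bracket the right way round (lining out, curved edge to the upper side), its back within 3 mm of the ledges' level and within 5 mm of the middle across and along, flat to 3 degrees and square to 4 degrees, released and at rest (z of pad_back in the frame of seat between -0.003 and 0.003 m and x of pad_back in the frame of seat between -0.005 and 0.005 m and y of pad_back in the frame of seat between -0.005 and 0.005 m and x of pad_crown in the frame of seat above 0.016 m and angle between the z axis of pad_mid and the z axis of seat, either way round below 0.05 rad and angle between the y axis of pad_mid and the y axis of seat, either way round below 0.07 rad and linear speed of pad below 0.01 m/s); the robot touches nothing.
It fails at once if the worn pad is moved by more than 30 mm (distance of worn_mid from where it was at the start of the episode above 0.03 m).
It fails at once if another loose thing on the bench is moved by more than 30 mm (distance of any of spanner, screwdriver, grease_tin, fluid, socket from where it was at the start of the episode above 0.03 m).
It also fails if it takes over 48 s, if anything falls off the work surface, if the arm or the gripper's body presses on something with over 40 N, if the wrist force passes 120 N, or if a joint passes its speed limit or range.

## Robot

A 6-joint arm with a two-finger parallel gripper is mounted at the origin on the work surface. World frame = base frame: x ahead of the robot, y to its left, z up, the work surface at z = 0. Lengths are in m, angles in rad, forces in N, time in s.
With the tool pointing down it reaches from about 0.425 to 0.925 m from the base axis. Payload 12.5 kg.
Tool frame: the origin (TCP) lies at the very end of the fingers, on their centre line; the grasp point (between the pads) lies 19 mm behind it; z points along the fingers, y is the line along which they close (so a half turn about z gives the same grasp; the last joint's range is limited). The gripper opens to 85 mm and grips with 20 to 120 N. Pads are 22 mm wide; open, the fingers measure 114 mm over their backs; the gripper's body (76 mm by 85 mm) begins 54 mm behind the grasp point. The pads swing forward as they close: fully open they stand 13 mm farther back than shut.
Start: joints at [-1.217, 0.491, 1.559, -0, 1.092, -0.106], TCP at [0.277, -0.56, 0.231] pointing down, gripper open.
Joint ranges: [-3.1, 3.1], [-0.84, 2.19], [0.05, 2.79], [-1.13, 4.28], [0.06, 2.93], [-2.69, 2.69]. Speed limits (rad/s): [2.22, 2.22, 2.79, 3.14, 3.14, 3.14].

## Interface

Orientations are given as a 3x3 rotation matrix whose columns are the frame's x, y, z axes.
In Python, from cell import get_obs, imaging, workorder, spotter gives the robot as it stands. The module is installed in compiled form; this text tells all that it offers.
- The arm moves only by the tool jog_arm, never from a script. Its argument "rows" is one flat list of numbers, 5 for each row, row after row: the shift along the tool's x, y, z in mm, then the turn about the tool's z in degrees, then the gripper's target within -1 to 1 (shut at 1, half-way at 0, fully open at -1). A call has exactly 10 rows; each row shifts and turns the commanded pose from where the row before left it, along the tool's axes as they then stand; what a row does not reach is not made up. A row lasts 1/8 s, in which the tool goes at most 62.5 mm and 10.7 degrees, less where a joint would pass 70% of its speed; a pose out of reach is approached as far as the arm can. A call is refused whole if a number of a shift passes 62.5 or a number of a turn 10.7, either way. A call with a gripper value outside its range is refused whole. The fingers move at their own pace and stop on an object; the grip force is fixed at half the most. Time passes only in rows, so rows that do not move let the fingers close, or fill a call up. It gives the time, the measured TCP pose, the force, the opening and the grip force at its end, in the units of the state.
- get_obs(): the state, without advancing time (a new reading comes with each control period).
- imaging.read_camera(name): name is "side" or "top"; returns the picture (384x512x3 uint8, red, green, blue); there is no depth.
- imaging.get_calibration(name): a dict with "camera_matrix" (3x3 intrinsics, pixels), "xyz" and "attitude" of the camera in the world. Camera axes: x right, y up, looking along -z (the intrinsics and any distortion apply to the point x, -y, -z); pixel columns grow to the right and rows downward; lengths in m; the calibration is good to about 2 mm. A picture is of the moment at which its call begins. get_calibration takes no time and is no camera call.
- workorder.hand_in(): hands the job in; it is judged then, once.
Trained networks look in the newest picture that a camera, given by its name, has taken for a name from the list of things; names that differ only in an ending like _2 or _b are one class to them, and where a whole thing is asked for, a point or a joint stands for the part that bears it (a point fixed in the world has none). Each returns a list of dicts, best first, with "p" (0 to 1); they miss things now and then, are a little off and sometimes report something else, mostly with a low value. They report only what shows in the picture. A call takes as long as a camera call. They do not tell look-alikes from the thing itself.
- spotter.masks_of(label, camera): "mask" (384x512 bool, what is visible of it) and "extent" ([left, top, right, bottom] in pixels, round what is visible of it).
The state is a dict: "clock": time; "joint_pos": joint angles; "joint_velocities": joint speeds; "joint_torque": joint torques, N m; "eef_pos": TCP position; "eef_rot": TCP orientation; "force": force on the tool from outside, world axes, zero at the start; "ft_torque": the same for the moment, N m; "opening": finger opening in m; "finger_force": force on a finger pad.
Only numpy, scipy, OpenCV 4.12 (cv2) and the standard library are available. Lean on these libraries where they do the work, as an engineer would, in place of code of your own. Each camera call takes 0.05 s, during which the arm holds its last target. There are 200 camera calls.

## Working session

There is one attempt and no reset: what is moved stays moved. The work goes in short steps, Python scripts to look and compute and a tool call to move; the robot and the scene stay as the last step left them, time stands still between calls to the robot, and variables do not carry over. Pictures are saved under pics/ and viewed, at most 10 in all, crops included, and the job is handed in when it is done.

Besides the shell and the picture viewer there is one more tool, called after "Request:" by a JSON object that holds its "fn" and its "kwargs". jog_arm: Moves the arm, as the interface text tells. Its arguments: {"type":"object","properties":{"rows":{"type":"array","items":{"type":"number"}}},"required":["rows"]}

```bash
mkdir -p pics; ls
python3 - <<'E'
from cell import get_obs, imaging, workorder, spotter
import cv2,numpy as np
np.set_printoptions(precision=4,suppress=True)
o=get_obs();print(o['clock'],o['eef_pos'],o['eef_rot'].tolist() if hasattr(o['eef_rot'],'tolist') else o['eef_rot'],o['opening'])
ims=[]
for c in ['top','side']:
    im=imaging.read_camera(c);cv2.imwrite(f'pics/{c}0.png',im[:,:,::-1])
    k=imaging.get_calibration(c);print(c,k)
    for l in ['pad_mid','worn_mid','seat','vice','spanner','screwdriver','grease_tin','fluid','socket']:
        try:
            for d in spotter.masks_of(l,c)[:4]:print(l,round(d['p'],2),d['extent'],int(d['mask'].sum()))
        except Exception as e:print(l,e)
E
```

```text
pics
0.0 [ 0.2773 -0.5599  0.2307] [[0.8961057335835592, 0.44384044794777633, -0.0004135265273388903], [0.4438406284431879, -0.8961051021521332, 0.0010688498823993033], [0.00010383557956940284, -0.0011413423817300864, -0.9999993432776544]] 0.08525159279374799
top {'camera_matrix': array([[388.8794,   0.    , 254.5435],
       [  0.    , 388.8794, 188.6955],
       [  0.    ,   0.    ,   1.    ]]), 'xyz': array([ 0.4159, -0.0133,  1.0603]), 'attitude': array([[ 0.0139,  0.9947, -0.1018],
       [-0.9998,  0.015 ,  0.0107],
       [ 0.0121,  0.1017,  0.9947]])}
pad_mid 0.96 [287.2, 199.0, 306.9, 234.9] 520
pad_mid 0.87 [297.4, 249.4, 322.5, 293.8] 615
pad_mid 0.41 [159.5, 104.4, 218.0, 227.9] 4466
worn_mid 0.61 [349.6, 150.5, 367.9, 198.5] 548
seat 0.98 [163.0, 112.7, 194.4, 191.5] 1338
vice 0.85 [158.0, 105.8, 219.1, 227.3] 4325
spanner 0.77 [132.2, 177.2, 159.4, 241.2] 528
grease_tin 0.76 [280.5, 125.7, 308.4, 156.6] 577
fluid 0.9 [329.0, 83.3, 353.6, 117.0] 739
socket 0.46 [349.9, 214.0, 359.5, 226.4] 71
side {'camera_matrix': array([[384.0643,   0.    , 252.4561],
       [  0.    ,
[... 166 characters left out ...]
, -0.4883,  0.7706],
       [-0.0054,  0.846 ,  0.5332]])}
pad_mid 0.88 [325.2, 215.6, 353.0, 234.1] 310
pad_mid 0.67 [274.1, 208.9, 306.3, 228.3] 437
pad_mid 0.63 [239.2, 229.9, 267.6, 255.4] 403
worn_mid 0.56 [254.7, 176.9, 289.4, 189.9] 248
worn_mid 0.42 [137.5, 200.6, 273.1, 287.9] 5582
seat 0.65 [147.8, 198.9, 221.4, 250.9] 1644
vice 0.84 [136.9, 199.8, 276.0, 288.0] 5888
vice 0.68 [271.8, 208.1, 308.2, 231.2] 391
spanner 0.65 [185.2, 301.0, 254.7, 348.0] 747
screwdriver 0.67 [335.1, 190.4, 355.3, 197.4] 117
grease_tin 0.79 [213.6, 187.9, 237.9, 215.5] 478
fluid 0.65 [208.2, 139.2, 227.1, 187.2] 758
socket 0.55 [304.5, 185.7, 315.3, 200.1] 90
socket 0.27 [271.8, 208.2, 305.0, 230.3] 384
```

Run:
```python
import cv2,numpy as np
t=cv2.imread('pics/top0.png');s=cv2.imread('pics/side0.png')
a=cv2.resize(t[80:310,125:385],None,fx=3,fy=2.6*1,interpolation=cv2.INTER_CUBIC)
a=cv2.resize(t[80:310,125:385],(678,600),interpolation=cv2.INTER_CUBIC)
b=cv2.resize(s[130:355,130:380],(667,600),interpolation=cv2.INTER_CUBIC)
cv2.imwrite('pics/a.png',a);cv2.imwrite('pics/b.png',b)
```

```text
(no output)
```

View pics/a.png

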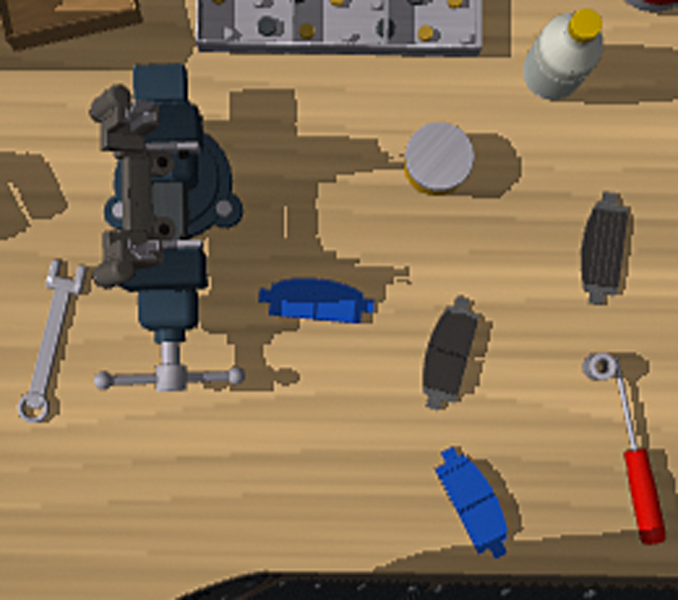

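View pics/b.png

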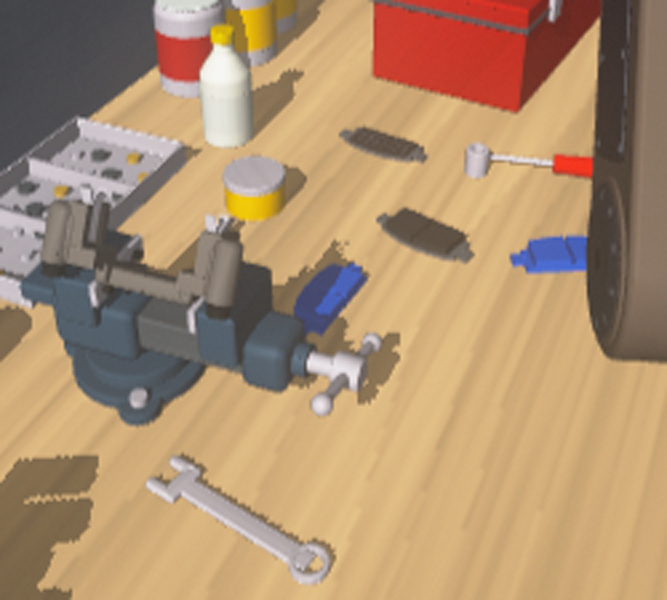

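Top crop: the grooved dark pad is at full-image px (299,215). The scored worn pad with the thin lining is at (358,175). The blue look-alikes are at (246,195) and (306,272). The bracket is in the vice at about (178,152). I choose (299,215) and check it close up.

Run:
```python
import cv2,numpy as np
t=cv2.imread('pics/top0.png');s=cv2.imread('pics/side0.png')
f=lambda im,x,y,w,h,k:cv2.resize(im[y:y+h,x:x+w],None,fx=k,fy=k,interpolation=cv2.INTER_CUBIC)
A=f(t,278,190,40,50,7)      # 280x350
B=f(t,150,105,70,90,6)     # 420x540
C=f(s,140,195,95,60,5)  # 475x300
im=np.zeros((600,800,3),np.uint8)
im[:350,:280]=A; im[0:540,290:710]=B
cv2.imwrite('pics/c.png',im)
cv2.imwrite('pics/d.png',f(s,140,190,100,70,8))
```

```text
(no output)
```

View pics/c.png

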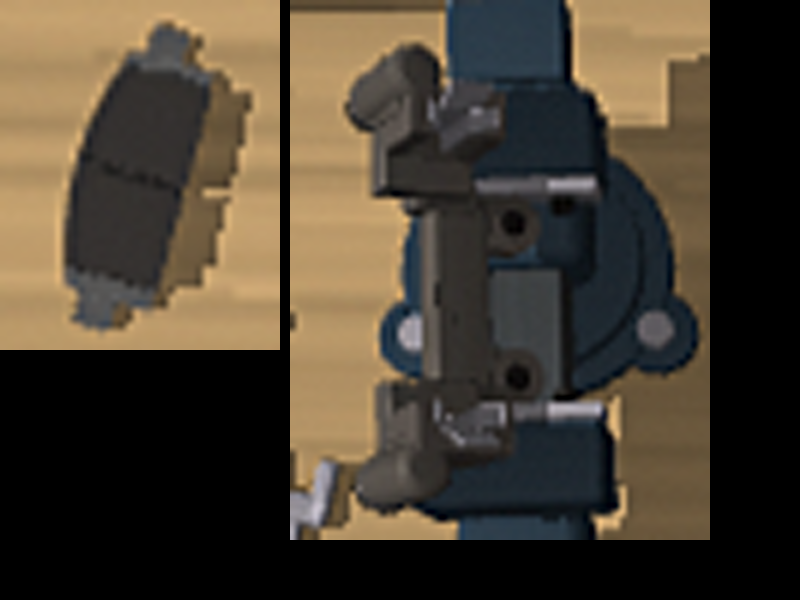

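View pics/d.png

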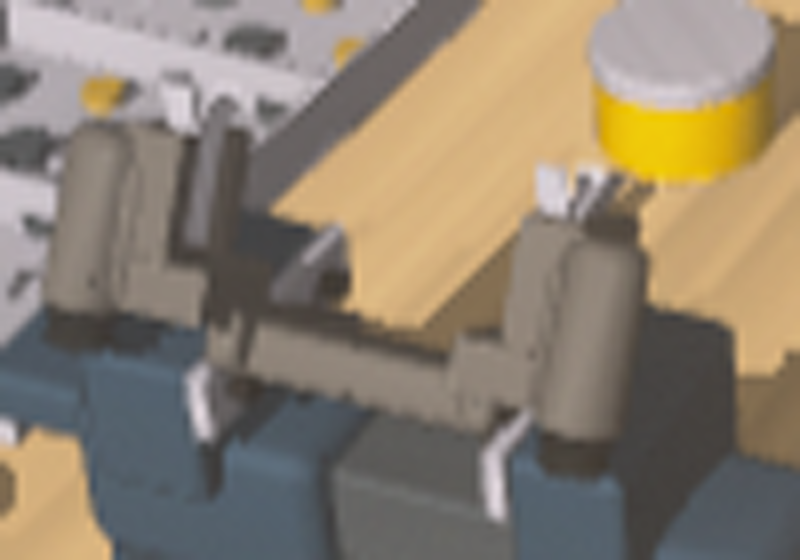

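Close-up: the chosen pad is dark and grooved, with a grey plate. Its curved edge is on the left and its ears are at full px (302.5,193) and (291,237). In the side crop the bracket's arm and ledge corners show clearly. Next I fit the poses.

```bash
cat > h.py <<'E'
import numpy as np, cv2
from cell import imaging
K={c:imaging.get_calibration(c) for c in('top','side')}
def proj(c,P):
    k=K[c];q=(np.atleast_2d(P)-k['xyz'])@k['attitude']; q=q*[1,-1,-1]
    q=q@k['camera_matrix'].T; return q[:,:2]/q[:,2:]
def onz(c,uv,z):
    k=K[c];d=np.linalg.inv(k['camera_matrix'])@[uv[0],uv[1],1];d=k['attitude']@(d*[1,-1,-1])
    return k['xyz']+d*(z-k['xyz'][2])/d[2]
def Rseat(yaw):  # yaw=0: y=-X, x=left/up
    c,s=np.cos(yaw),np.sin(yaw);Rz=np.array([[c,-s,0],[s,c,0],[0,0,1]])
    C,S=np.cos(np.pi/6),.5
    return Rz@np.array([[0,-1,0],[C,0,-S],[S,0,C]])
E
cat > fit.py <<'E'
from h import *
from scipy.optimize import least_squares
np.set_printoptions(precision=4,suppress=True)
# pad
A=lambda u,v:(278+u/7,190+v/7)
e1=onz('top',A(174,24),.004);e2=onz('top',A(90,327),.004);g1=onz('top',A(84,158),.0155);g2=onz('top',A(183,189),.0155)
print('ears',e1,e2,'len',np.linalg.norm(e1-e2),'mid',(e1+e2)/2,'groove',g1,g2,'len',np.linalg.norm(g1-g2),'mid',(g1+g2)/2)
print('yaw y-axis from ears',np.degrees(np.arctan2(*(e2-e1)[[1,0]])),'x-axis groove',np.degrees(np.arctan2(*(g1-g2)[[1,0]])))
S=lambda u,v:(140+u/8,190+v/8);T=lambda u,v:(150+(u-290)/6,105+v/6)
side=[((18,52,36),S(525,213)),((18,52,0),S(507,342)),((18,38,0),S(455,338)),((18,-38,0),S(210,270)),((18,-52,36),S(187,140))]
top=[((18,38),T(380,385)),((18,-38),T(375,193))]
def res(p,full=False):
    R=Rseat(p[3]);o=p[:3]
    r=[(proj('side',o+R@(np.array(m)/1e3))[0]-uv) for m,uv in side]
    r+=[(proj('top',o+R@(np.array([m[0],m[1],-p[4]*1e3])/1e3))[0]-uv) for m,uv in top]
    r=np.array(r)
    if full:return r
    return np.r_[r.ravel(),(p[2]-.148)/.001]
f=least_squares(res,[.5,.2,.148,0,.02],loss='soft_l1',x_scale=[.1,.1,.1,.1,.01]);p=f.x
print('seat',p,'yaw',np.degrees(p[3]));print(res(p,True))
np.save('seat.npy',p)
R=Rseat(p[3]);o=p[:3]
def draw(c,im,f,scale):
    L=[]
    for sg in(1,-1):
        b=[(x,sg*y,z) for x in(-20,18) for y in(52,65) for z in(0,36)]
        for i in range(8):
            for j in range(i):
                if sum(abs(np.array(b[i])-b[j])>0)==1:L.append((b[i],b[j]))
        L+=[((18,sg*38,0),(18,sg*52,0)),((9,sg*52,36),(9,sg*62.5,36)),((-5,sg*52,36),(-5,sg*62.5,36)),((9,sg*62.5,36),(15,sg*68.5,49)),((-5,sg*62.5,36),(-11,sg*68.5,49))]
    for a,b in L:
        q=proj(c,[o+R@(np.array(a)/1e3),o+R@(np.array(b)/1e3)])
        q=[tuple(int(v) for v in (t-f)*scale) for t in q]
        cv2.line(im,q[0],q[1],(0,255,0),1)
t=cv2.imread('pics/top0.png');s=cv2.imread('pics/side0.png')
B=cv2.resize(t[105:195,150:220],None,fx=5,fy=5,interpolation=cv2.INTER_CUBIC)
C=cv2.resize(s[190:265,138:226],None,fx=5,fy=5,interpolation=cv2.INTER_CUBIC)
draw('top',B,np.array([150,105]),5);draw('side',C,np.array([138,190]),5)
im=np.zeros((450,790,3),np.uint8);im[:450,:350]=B;im[:375,350:790]=C
cv2.imwrite('pics/e.png',im)
E
python3 fit.py
```

```text
ears [ 0.513  -0.1567  0.004 ] [ 0.3952 -0.1244  0.004 ] len 0.12216277930516936 mid [ 0.4541 -0.1406  0.004 ] groove [ 0.4598 -0.1206  0.0155] [ 0.4484 -0.1587  0.0155] len 0.0397216957593874 mid [ 0.4541 -0.1397  0.0155]
yaw y-axis from ears 164.6690126216814 x-axis groove 73.42328582145156
seat [ 0.5868  0.1743  0.1481  0.0617 -0.0046] yaw 3.53384041213932
[[-0.195  -0.0258]
 [-0.7108  0.4107]
 [-0.0818 -0.5023]
 [-0.3057  0.5734]
 [-0.3878 -0.478 ]
 [ 0.4583  1.041 ]
 [ 0.4944  1.0455]]
```

View pics/e.png

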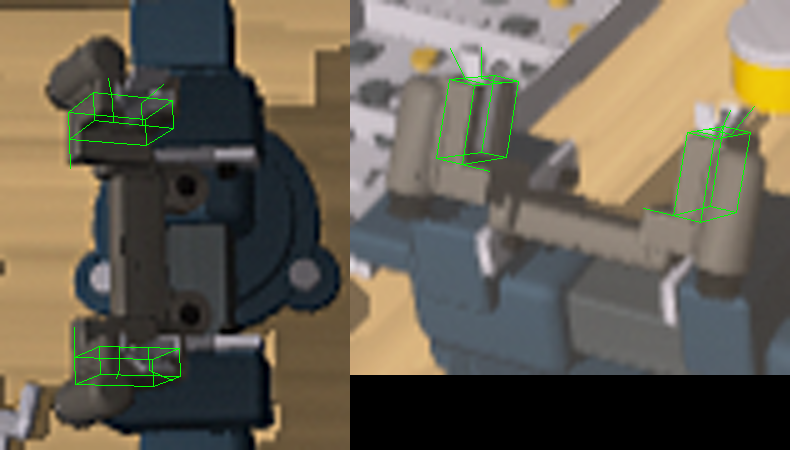

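View big.

Run:
```python
import cv2,numpy as np
t=cv2.imread('pics/top0.png')
f=lambda x,y,w,h,k:cv2.resize(cv2.convertScaleAbs(t[y:y+h,x:x+w],alpha=1.6),None,fx=k,fy=k,interpolation=cv2.INTER_CUBIC)
im=np.hstack([f(156,108,33,45,12),f(156,160,33,45,12)])
for k in (156,):pass
cv2.imwrite('pics/f.png',im);print(im.shape)
```

```text
(540, 792, 3)
```

View pics/f.png

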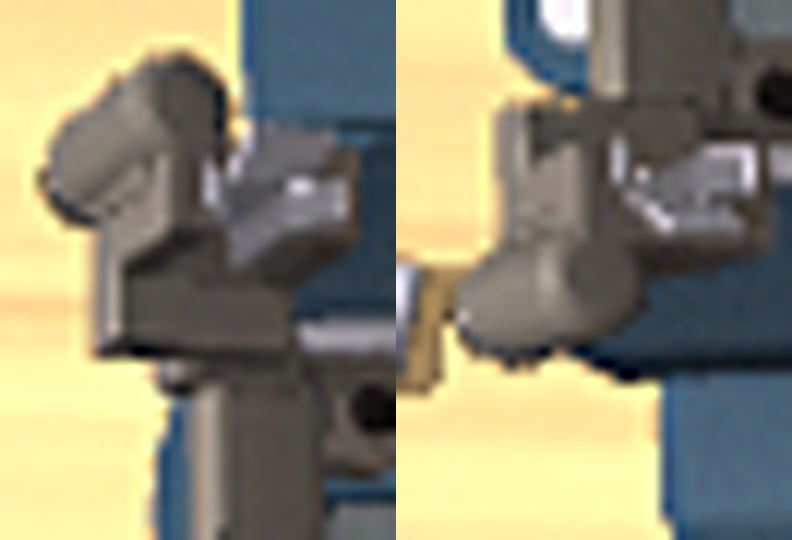

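```bash
python3 - <<'E'
s=open('fit.py').read()
s=s.replace("top=[((18,38),T(380,385)),((18,-38),T(375,193))]","F=lambda u,v:(156+u/12,108+v/12);N=lambda u,v:(156+u/12,160+v/12)\ntop=[((18,-38,0),F(122,348)),((18,-52,0),F(126,270)),((18,-52,36),F(192,222)),((18,38,0),N(132,108)),((18,52,0),N(132,158)),((18,52,36),N(189,150))]")
s=s.replace("np.array([m[0],m[1],-p[4]*1e3])/1e3","np.array(m)/1e3").replace("pics/e.png","pics/g.png")
open('fit.py','w').write(s)
E
python3 fit.py
```

```text
ears [ 0.513  -0.1567  0.004 ] [ 0.3952 -0.1244  0.004 ] len 0.12216277930516936 mid [ 0.4541 -0.1406  0.004 ] groove [ 0.4598 -0.1206  0.0155] [ 0.4484 -0.1587  0.0155] len 0.0397216957593874 mid [ 0.4541 -0.1397  0.0155]
yaw y-axis from ears 164.6690126216814 x-axis groove 73.42328582145156
seat [0.5905 0.1696 0.146  0.0476 0.02  ] yaw 2.7257104477956604
[[-0.676  -0.6139]
 [-1.2782 -0.3101]
 [-0.5641 -1.2632]
 [-0.3111 -0.3908]
 [-0.2239 -1.3333]
 [ 0.3255  0.2502]
 [-0.0714  0.9542]
 [-0.5924  1.3413]
 [-0.159   0.0289]
 [-0.0941  1.7747]
 [ 0.2111  0.3039]]
```

View pics/g.png

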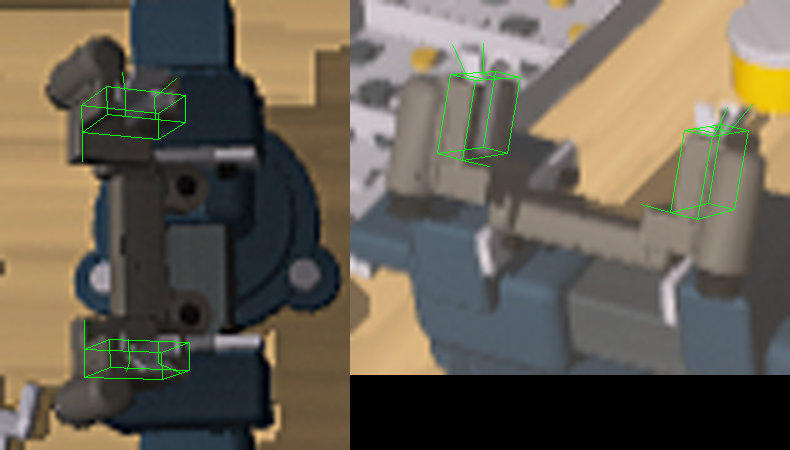

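Request:
{"fn": "jog_arm", "kwargs": {"rows": [38.3,-33.1,12,0,-1,38.3,-33.1,12,0,-1,38.3,-33.1,12,0,-1,38.3,-33.1,12,0,-1,38.3,-33.1,12,0,-1,38.3,-33.1,12,0,-1,38.3,-33.1,12,0,-1,38.3,-33.1,12,0,-1,38.3,-33.1,12,0,-1,0,0,12,10.5,-1]}}

```text
clock: 2.25
eef_pos: [0.455, -0.1375, 0.1111]
eef_rot: [[0.962, 0.274, 0.0], [0.274, -0.962, -0.0], [0.0, 0.0, -1.0]]
force: [-0.1, -0.7, 0.0]
opening: 0.0855
finger_force: 0.0
```

Request:
{"fn": "jog_arm", "kwargs": {"rows": [0,0,20,10.5,-1,0,0,20,10.5,-1,0,0,20,10.5,-1,0,0,15,0,-1,0,0,15,0,-1,0,0,12,0,-1,0,0,0,0,-1,0,0,0,0,0.3,0,0,0,0,1,0,0,0,0,1]}}

```text
clock: 3.5
eef_pos: [0.4543, -0.1403, 0.0102]
eef_rot: [[0.963, -0.27, 0.001], [-0.27, -0.963, -0.001], [0.001, 0.0, -1.0]]
force: [-2.6, 1.7, 13.2]
opening: 0.0388
finger_force: 58.7
```

Run:
```python
from cell import *
import cv2
a=imaging.read_camera('top');b=imaging.read_camera('side')
f=lambda im,x,y,w,h,k:cv2.resize(im[y:y+h,x:x+w,::-1],None,fx=k,fy=k,interpolation=cv2.INTER_CUBIC)
import numpy as np
cv2.imwrite('pics/h.png',np.hstack([f(a,260,170,80,100,5),f(b,250,170,80,100,5)]))
print(get_obs()['opening'])
```

```text
0.039304052084397405
```

View pics/h.png

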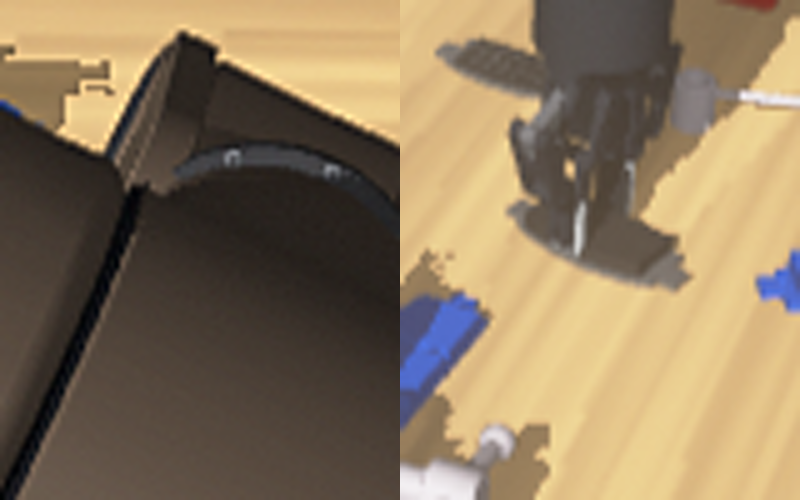

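Request:
{"fn": "jog_arm", "kwargs": {"rows": [0,0,-50,0,1,0,0,-60,0,1,-15.6,58.4,-15,0,1,-15.6,58.4,-15,0,1,-15.6,58.4,-15,0,1,-15.6,58.4,-15,0,1,-15.6,58.4,-15,0,1,-51,25,0,0,1,-51,25,0,0,1,-51,25,0,0,1]}}

```text
clock: 4.85
eef_pos: [0.1308, -0.4311, 0.1945]
eef_rot: [[0.963, -0.27, 0.0], [-0.27, -0.963, -0.0], [0.0, 0.0, -1.0]]
force: [0.4, -1.0, -1.9]
opening: 0.0387
finger_force: 61.2
```

Request:
{"fn": "jog_arm", "kwargs": {"rows": [-50,24.5,0,0,1,-50,24.5,0,0,1,-6.3,-19,0,0,1,-6.3,-19,0,0,1,-6.3,-19,0,0,1,-6.3,-19,0,0,1,-6.3,-19,0,0,1,-6.3,-19,0,0,1,-6.3,-19,0,0,1,0,0,0,0,1]}}

```text
clock: 6.1
eef_pos: [0.0166, -0.3105, 0.1945]
eef_rot: [[0.963, -0.27, 0.0], [-0.27, -0.963, -0.0], [0.0, 0.0, -1.0]]
force: [1.1, 0.1, -2.0]
opening: 0.0387
finger_force: 61.3
```

Run:
```python
from cell import *
o=get_obs();print(o['joint_pos'],o['eef_rot'],o['eef_pos'])
```

```text
[-1.73099445e+00  9.64188394e-02  2.29905727e+00  6.79240715e-05
  7.45832706e-01  1.13219504e-01] [[ 9.62840210e-01 -2.70071711e-01  2.26497032e-07]
 [-2.70071700e-01 -9.62840171e-01 -2.87552374e-04]
 [ 7.78778422e-05  2.76805818e-04 -9.99999959e-01]] [ 0.016592   -0.31051996  0.19450874]
```

```bash
cat > plan.py <<'E'
import numpy as np
from cell import get_obs
def rows(pts,turns,g=1,R=None,p=None):
    """world waypoint per row, tool turn (deg) per row -> printed rows"""
    o=get_obs(); R=np.array(o['eef_rot']) if R is None else R; p=np.array(o['eef_pos']) if p is None else p
    out=[]
    for q,t in zip(pts,turns):
        d=np.round(R.T@(np.array(q)-p)*1e3,1); p=p+R@d/1e3
        a=np.radians(t);R=R@np.array([[np.cos(a),-np.sin(a),0],[np.sin(a),np.cos(a),0],[0,0,1]])
        out.append([*d.tolist(),t,g])
    for i in range(0,len(out),10):
        print(', '.join(f'{v:g}' for r in out[i:i+10] for v in r),'| max',max(np.linalg.norm(r[:3]) for r in out[i:i+10]))
    return R,p
E
python3 - <<'E'
from plan import *
az=np.radians(np.linspace(-86.9,93,21)[1:]);r=np.interp(np.arange(1,21),[0,4,8,14,20],[.31,.36,.4,.42,.62]);z=np.interp(np.arange(1,21),[0,6,20],[.195,.36,.36])
rows(np.c_[r*np.cos(az),r*np.sin(az),z],[-10]*8+[0]*12)
E
```

```text
50.4, -9.1, -28, -10, 1, 52.4, -8, -27.5, -10, 1, 54.4, -7.8, -27.5, -10, 1, 56.4, -7.5, -27.5, -10, 1, 57.3, -9.4, -27.5, -10, 1, 59, -9, -27.5, -10, 1, 60.6, -8.3, -0, -10, 1, 62.3, -7.8, -0.1, -10, 1, 61.6, -13.3, 0, 0, 1, 59.3, -23.1, 0, 0, 1 | max 65.71339285107717
55.4, -32.3, -0, 0, 1, 50.1, -40.9, -0, 0, 1, 43.3, -48.6, -0, 0, 1, 35.5, -55.3, -0.1, 0, 1, 55.4, -52.2, 0, 0, 1, 47.6, -65.4, 0, 0, 1, 37.1, -77.2, -0, 0, 1, 24, -87.2, -0, 0, 1, 8.6, -95, -0, 0, 1, -8.4, -99.9, -0.1, 0, 1 | max 100.25258101415645
```

Request:
{"fn": "jog_arm", "kwargs": {"rows": [50,-9,-28,-10,1,52,-8,-28,-10,1,54,-8,-28,-10,1,56,-7.5,-27,-10,1,57,-9,-27,-10,1,56,-9,-27,-10,1,60.5,-8,0,-10,1,61.5,-8,0,-10,1,61,-13,0,0,1,57,-23,0,0,1]}}

```text
clock: 7.35
eef_pos: [0.4002, 0.0163, 0.3586]
eef_rot: [[0.433, 0.902, 0.001], [0.902, -0.433, -0.0], [0.0, 0.001, -1.0]]
force: [0.1, 0.3, -2.8]
opening: 0.0391
finger_force: 61.3
```

Run:
```python
from plan import *
o=get_obs();print(o['joint_pos'],o['eef_pos'])
p=o['eef_pos'];n=10
a0=np.arctan2(p[1],p[0]);az=np.linspace(a0,np.radians(93),n+1)[1:];r=np.linspace(np.hypot(p[0],p[1]),.43,n+1)[1:]
rows(np.c_[r*np.cos(az),r*np.sin(az),[.35]*n],[0]*n)
```

```text
[-1.24462506e-01  3.06236298e-02  1.85805573e+00 -3.42460414e-05
  1.25236053e+00  3.23109211e-01] [0.40016963 0.01634048 0.35862359]
55.2, -31.7, 8.6, 0, 1, 49.8, -40.3, 0, 0, 1, 43.1, -47.9, -0, 0, 1, 35.3, -54.6, -0, 0, 1, 26.5, -59.9, -0.1, 0, 1, 16.7, -63.8, -0, 0, 1, 6.5, -66.1, -0, 0, 1, -4, -66.8, -0.1, 0, 1, -14.6, -65.7, -0, 0, 1, -25, -63, -0, 0, 1 | max 67.77905281132217
```

Request:
{"fn": "jog_arm", "kwargs": {"rows": [53,-31,0,0,1,48,-40,0,0,1,41,-46,0,0,1,34,-52,0,0,1,25,-56,0,0,1,16,-60,0,0,1,6,-62,0,0,1,-4,-62,0,0,1,-15,-60,0,0,1,-25,-56,0,0,1]}}

```text
clock: 8.6
eef_pos: [0.0013, 0.4039, 0.3586]
eef_rot: [[0.433, 0.901, 0.0], [0.901, -0.433, 0.0], [0.0, -0.0, -1.0]]
force: [-0.4, 1.4, -1.6]
opening: 0.0386
finger_force: 61.3
```

Run:
```python
from plan import *
o=get_obs();print(o['joint_pos'],o['eef_pos'])
R=np.array(o['eef_rot']);print('outward in tool',R.T@[-.047,.999,0])
```

```text
[1.40355943e+00 3.65142951e-02 1.85199315e+00 3.66567964e-05
 1.25267868e+00 1.85125600e+00] [0.00134301 0.40390361 0.35857236]
outward in tool [ 8.80193817e-01 -4.74835425e-01  4.04675894e-04]
```

Request:
{"fn": "jog_arm", "kwargs": {"rows": [52,-28,0,0,1,52,-28,0,0,1,52,-28,0,0,1,52,-28,0,0,1,52,-28,0,0,1,52,-28,0,0,1,52,-28,0,0,1,45,-24,0,0,1,26,-14,0,0,1,26,-14,0,0,1]}}

```text
clock: 9.85
eef_pos: [-0.0204, 0.9117, 0.3517]
eef_rot: [[0.433, 0.901, -0.0], [0.901, -0.433, 0.002], [0.002, -0.001, -1.0]]
force: [2.4, 82.4, 61.9]
opening: 0.0385
finger_force: 63.1
```

Run:
```python
from plan import *
o=get_obs();print(o['joint_pos'],o['eef_pos'])
R=np.array(o['eef_rot']);print(R,'outward in tool',R.T@[-.047,.999,0])
```

```text
[1.52070943e+00 1.08444932e+00 4.66655088e-02 5.64638237e-04
 2.00831352e+00 1.96870080e+00] [-0.02040948  0.91173005  0.35171275]
[[ 4.32940216e-01  9.01422547e-01 -4.02456859e-04]
 [ 9.01420845e-01 -4.32938422e-01  2.18713011e-03]
 [ 1.79728936e-03 -1.30967958e-03 -9.99997527e-01]] outward in tool [ 0.88017123 -0.47487234  0.00220386]
```

Request:
{"fn": "jog_arm", "kwargs": {"rows": [0,0,0,0,1,0,0,0,0,1,4.4,-2.4,0,0,1,4.4,-2.4,0,0,1,4.4,-2.4,0,0,1,4.4,-2.4,0,0,1,4.4,-2.4,0,0,1,4.4,-2.4,0,0,1,4.4,-2.4,0,0,1,4.4,-2.4,0,0,1]}}

```text
clock: 11.1
eef_pos: [-0.0215, 0.9224, 0.3416]
eef_rot: [[0.433, 0.901, -0.001], [0.901, -0.433, 0.027], [0.024, -0.012, -1.0]]
force: [-0.2, -0.7, -2.4]
opening: 0.0389
finger_force: 62.1
```

Run:
```python
from plan import *
o=get_obs();print(o['joint_pos'],o['eef_pos'])
R=np.array(o['eef_rot']);print(R)
```

```text
[1.52211146 1.0950276  0.04810664 0.00203687 1.97199458 1.9707059 ] [-0.02151567  0.92238303  0.34159877]
[[ 4.32967157e-01  9.01409506e-01 -5.85219934e-04]
 [ 9.01099343e-01 -4.32800961e-01  2.65198496e-02]
 [ 2.36519608e-02 -1.20095652e-02 -9.99648116e-01]]
```

Request:
{"fn": "jog_arm", "kwargs": {"rows": [10,-5,-5,0,1,19.4,-10.4,-10,0,1,19.4,-10.4,-10,0,1,19.4,-10.4,-10,0,1,19.4,-10.4,-10,0,1,19.4,-10.4,-8,0,1,19.4,-10.4,-8,0,1,19.4,-10.4,-6,0,1,10,-5,-5,0,1,0,0,0,0,1]}}

```text
clock: 12.35
eef_pos: [-0.0248, 0.9422, 0.3582]
eef_rot: [[0.433, 0.901, -0.003], [0.894, -0.429, 0.13], [0.116, -0.059, -0.992]]
force: [-0.2, 0.0, -2.0]
opening: 0.039
finger_force: 62.1
```

Run:
```python
from plan import *
o=get_obs();print(o['joint_pos'],o['eef_pos'])
R=np.array(o['eef_rot']);print(R,np.degrees(np.arccos(-R[2,2])))
```

```text
[1.52462688 1.07906289 0.0482383  0.00957463 1.88429128 1.97597824] [-0.02476387  0.9422313   0.35815314]
[[ 0.43316982  0.90130694 -0.00311598]
 [ 0.89385011 -0.42913697  0.12989784]
 [ 0.11574065 -0.05905305 -0.99152249]] 7.465848507498967
```

Request:
{"fn": "jog_arm", "kwargs": {"rows": [26,-14,-12,0,1,47.5,-25.6,-22,0,1,47.5,-25.6,-20,0,1,47.5,-25.6,-18,0,1,47.5,-25.6,-15,0,1,47.5,-25.6,-12,0,1,47.5,-25.6,-10,0,1,47.5,-25.6,-8,0,1,26,-14,-5,0,1,0,0,0,0,1]}}

```text
clock: 13.6
eef_pos: [-0.0332, 0.9877, 0.4102]
eef_rot: [[0.435, 0.901, -0.011], [0.836, -0.399, 0.376], [0.334, -0.172, -0.927]]
force: [0.8, -0.4, -2.5]
opening: 0.0391
finger_force: 62.1
```

```bash
cat > st.py <<'E'
from plan import *
from h import Rseat
np.set_printoptions(precision=4,suppress=True)
o=get_obs();print(np.array(o['joint_pos']),o['eef_pos'])
R=np.array(o['eef_rot']);S=Rseat(np.radians(2.7))
Rt=np.c_[-S[:,1],-S[:,0],-S[:,2]]
print(R,'tilt',np.degrees(np.arccos(-R[2,2])),'az',np.degrees(np.arctan2(R[1,2],R[0,2])),'z err deg in seat x,y',np.degrees(S.T@R[:,2])[:2])
from scipy.spatial.transform import Rotation as Q
print('rotvec in tool to target deg',np.degrees(Q.from_matrix(R.T@Rt).as_rotvec()))
E
python3 st.py
```

```text
[1.5311 1.0395 0.0482 0.0257 1.6694 1.9862] [-0.0332  0.9877  0.4102]
[[ 0.4346  0.9005 -0.0107]
 [ 0.8364 -0.3992  0.3756]
 [ 0.334  -0.1722 -0.9267]] tilt 22.069956671989395 az 91.62540554295892 z err deg in seat x,y [-7.908  -0.4037]
rotvec in tool to target deg [ 7.3677  3.9106 61.6591]
```

Request:
{"fn": "jog_arm", "kwargs": {"rows": [26,-14,-3,0,1,47.5,-25.6,-5,0,1,47.5,-25.6,-4,0,1,47.5,-25.6,-2,0,1,26,-14,0,0,1,0,0,0,0,1,-10,5,0,0,1,-30,15,0,0,1,-50,26,0,0,1,-50,26,0,0,1]}}

```text
clock: 14.85
eef_pos: [-0.0332, 0.8964, 0.3636]
eef_rot: [[0.436, 0.9, -0.015], [0.788, -0.374, 0.489], [0.435, -0.225, -0.872]]
force: [-0.3, 2.0, -2.5]
opening: 0.0389
finger_force: 62.1
```

```bash
python3 st.py
```

```text
[1.5235 0.6657 0.9758 0.0455 0.9904 1.9557] [-0.0332  0.8964  0.3636]
[[ 0.436   0.8998 -0.0149]
 [ 0.7881 -0.3737  0.4892]
 [ 0.4346 -0.225  -0.8721]] tilt 29.302225070085353 az 91.74655460039091 z err deg in seat x,y [-0.7011 -0.4666]
rotvec in tool to target deg [ 0.8835 -0.0424 61.7975]
```

Run:
```python
from plan import *
from h import Rseat
S=Rseat(np.radians(2.7));o=np.array([.591,.170,.1475])
tgt=o+S@np.array([.002,0,.090+.0102]);print(tgt)
p=np.array(get_obs()['eef_pos']);n=18
w=np.linspace(0,1,n+1)[1:,None];pts=p+(tgt-p)*w
pts[:,2]=np.interp(np.arange(1,n+1),[0,12,18],[p[2],.34,tgt[2]])
pts=np.r_[pts,[tgt],[tgt]]
rows(pts,[0]*3+[10.3]*6+[0]*11)
```

```text
[0.59327844 0.12168575 0.23527575]
-19.6, 47.8, -19.9, 0, 1, -19.6, 47.9, -19.8, 0, 1, -19.6, 47.8, -19.9, 0, 1, -19.6, 47.9, -19.8, 10.3, 1, -10.7, 50.6, -19.9, 10.3, 1, -1.6, 51.7, -19.9, 10.3, 1, 7.8, 51.1, -19.8, 10.3, 1, 16.8, 48.9, -19.9, 10.3, 1, 25.2, 45.1, -19.8, 10.3, 1, 32.9, 39.9, -19.9, 0, 1 | max 55.42075423521408
32.9, 39.9, -19.8, 0, 1, 32.9, 39.9, -19.9, 0, 1, 32.8, 47.4, -6.4, 0, 1, 32.8, 47.5, -6.3, 0, 1, 32.8, 47.5, -6.4, 0, 1, 32.8, 47.4, -6.3, 0, 1, 32.8, 47.5, -6.4, 0, 1, 32.8, 47.5, -6.3, 0, 1, -0, -0, -0, 0, 1, -0, -0, -0, 0, 1 | max 58.077964840376424
```

Request:
{"fn": "jog_arm", "kwargs": {"rows": [-19.6,47.8,-19.9,0,1,-19.6,47.8,-19.9,0,1,-19.6,47.8,-19.9,0,1,-19.6,47.8,-19.9,10.3,1,-10.7,50.6,-19.9,10.3,1,-1.6,51.7,-19.9,10.3,1,7.8,51.1,-19.9,10.3,1,16.8,48.9,-19.9,10.3,1,25.2,45.1,-19.9,10.3,1,32.9,39.9,-19.9,0,1]}}

```text
clock: 16.1
eef_pos: [0.3154, 0.4659, 0.3456]
eef_rot: [[0.999, 0.039, -0.014], [0.041, -0.871, 0.489], [0.007, -0.489, -0.872]]
force: [0.7, -0.2, -3.0]
opening: 0.0387
finger_force: 62.1
```

```bash
python3 st.py
cat > to.py <<'E'
import sys
from plan import *
from h import Rseat
S=Rseat(np.radians(2.7));o=np.array([.591,.170,.1475])
# args: n  x y zb (mm) of pad_back in seat
n=int(sys.argv[1]);q=np.array(list(map(float,sys.argv[2:5])))/1e3
tgt=o+S@(q+[.001,0,.0102]);p=np.array(get_obs()['eef_pos'])
print('now in seat',(S.T@(p-o)-[.001,0,.0102])*1e3)
rows(p+(tgt-p)*np.linspace(0,1,n+1)[1:,None],[0]*n)
E
python3 to.py 8 1 0 90
```

```text
[0.6773 0.1784 1.8097 0.5223 0.8976 1.9275] [0.3154 0.4659 0.3456]
[[ 0.9991  0.0391 -0.0143]
 [ 0.0411 -0.8713  0.4891]
 [ 0.0067 -0.4892 -0.8721]] tilt 29.292543681584647 az 91.66910928471769 z err deg in seat x,y [-0.7114 -0.5044]
rotvec in tool to target deg [ 0.7109 -0.505  -0.1084]
now in seat [365.31954555 261.34665756   7.08155226]
32.8, 45.6, -9.5, 0, 1, 32.9, 45.6, -9.5, 0, 1, 32.8, 45.6, -9.5, 0, 1, 32.9, 45.6, -9.5, 0, 1, 32.8, 45.6, -9.6, 0, 1, 32.9, 45.6, -9.5, 0, 1, 32.8, 45.6, -9.5, 0, 1, 32.8, 45.6, -9.5, 0, 1 | max 57.02648507491936
```

Request:
{"fn": "jog_arm", "kwargs": {"rows": [32.8,45.6,-19,0,1,32.9,45.6,-19,0,1,32.8,45.6,-19,0,1,32.9,45.6,-19,0,1,32.8,45.6,0,0,1,32.9,45.6,0,0,1,32.8,45.6,0,0,1,32.8,45.6,0,0,1,0,0,0,0,1,0,0,0,0,1]}}

```text
clock: 17.35
eef_pos: [0.593, 0.1239, 0.2352]
eef_rot: [[0.999, 0.041, -0.015], [0.043, -0.872, 0.488], [0.007, -0.489, -0.872]]
force: [-0.2, -0.2, -1.7]
opening: 0.0383
finger_force: 62.1
```

```bash
python3 st.py; python3 to.py 4 1 0 60
python3 - <<'E'
from cell import *
from h import *
a=imaging.read_camera('top');b=imaging.read_camera('side')
S=Rseat(np.radians(2.7))
o=get_obs();R=np.array(o['eef_rot']);p=np.array(o['eef_pos'])
P=np.c_[-R[:,1],-R[:,0],-R[:,2]]  # pad axes
back=p-P@np.array([.001,0,.0102])
def f(c,im,x,y,w,h,k):
    im=cv2.resize(im[y:y+h,x:x+w,::-1],None,fx=k,fy=k,interpolation=cv2.INTER_CUBIC)
    for (O,A,pts,col) in ((back,P,[(7,60,0),(-7,60,0),(-7,48,0),(7,48,0)],(0,0,255)),(back,P,[(7,-60,0),(-7,-60,0),(-7,-48,0),(7,-48,0)],(0,0,255)),(back,P,[(22,0,0),(22,0,15.5)],(0,0,255)),
       (np.array([.591,.170,.1475]),S,[(18,52,36),(18,52,0),(18,38,0)],(0,255,0)),(np.array([.591,.170,.1475]),S,[(18,-52,36),(18,-52,0),(18,-38,0)],(0,255,0))):
        q=(proj(c,[O+A@(np.array(t)/1e3) for t in pts])-[x,y])*k
        cv2.polylines(im,[q.astype(int)],False,col,1)
    return im
im=np.zeros((480,790,3),np.uint8)
B=f('side',b,138,150,110,96,5);cv2.imwrite('pics/i.png',B)
cv2.imwrite('pics/raw_side.png',b[:,:,::-1]);cv2.imwrite('pics/raw_top.png',a[:,:,::-1])
E
```

```text
[-0.112   0.4805  1.6636  0.5605  1.1429  1.1388] [0.593  0.1239 0.2352]
[[ 0.9991  0.0409 -0.015 ]
 [ 0.043  -0.8716  0.4884]
 [ 0.0069 -0.4886 -0.8725]] tilt 29.251410679783262 az 91.75566116637806 z err deg in seat x,y [-0.7519 -0.4614]
rotvec in tool to target deg [ 0.7518 -0.4615 -0.0104]
now in seat [ 2.86606025  0.20763582 88.85655   ]
-0, 0.4, 7.2, 0, 1, -0, 0.3, 7.2, 0, 1, -0, 0.4, 7.3, 0, 1, -0, 0.4, 7.2, 0, 1 | max 7.310950690573695
```

View pics/i.png

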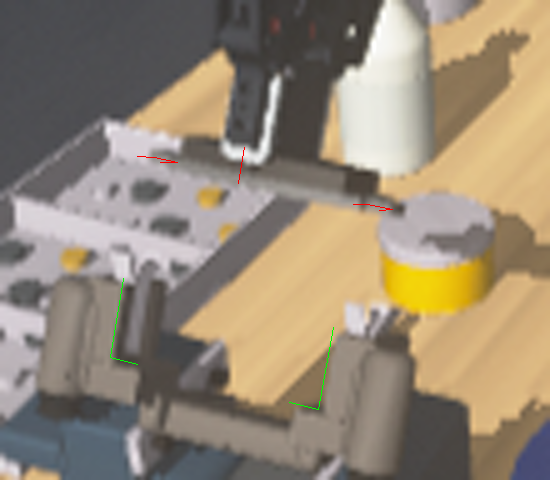

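The side crop shows the pad held level with the bracket tilt, above the slots. Its ears appear about 10 crop px right of my prediction and the bracket about 3 px right, so I quantify that with the masks.

Run:
```python
from cell import *
from h import *
np.set_printoptions(precision=2,suppress=True)
S=Rseat(np.radians(2.7));so=np.array([.591,.170,.1475])
o=get_obs();R=np.array(o['eef_rot']);p=np.array(o['eef_pos'])
P=np.c_[-R[:,1],-R[:,0],-R[:,2]];back=p-P@np.array([.001,0,.0102])
for c in('side','top'):
    imaging.read_camera(c)
    for d in spotter.masks_of('pad_mid',c)[:3]:
        print(c,'pad',round(d['p'],2),np.array(d['extent']))
    for d in spotter.masks_of('seat',c)[:2]:print(c,'seat',round(d['p'],2),np.array(d['extent']))
    e=lambda pts,O,A:proj(c,[O+A@(np.array(t)/1e3) for t in pts])
    q=e([(x,s*60,z) for x in(-7,7) for s in(1,-1) for z in(0,5.5)],back,P);print('pred pad',q.min(0),q.max(0))
    print('pred near/far ear tip',e([(0,60,2.7),(0,-60,2.7)],back,P).ravel(), 'per mm x,y,z',(e([(1,0,0),(0,1,0),(0,0,1)],back,P)-e([(0,0,0)],back,P)).ravel())
# bright tangs & pad-end edge: print raw pixel rows near ear tips in the side image
b=cv2.cvtColor(cv2.imread('pics/raw_side.png'),cv2.COLOR_BGR2GRAY)
print(b[186:198,206:226]);print(b[174:188,160:182])
```

```text
side pad 0.88 [240.3 229.1 268.6 256.2]
side pad 0.72 [323.  218.2 364.8 233.3]
side pad 0.7 [185.7 301.5 255.4 348.4]
side seat 0.56 [143.5 198.9 221.2 251.8]
pred pad [165.51 178.95] [216.93 192.07]
pred near/far ear tip [215.38 190.78 167.37 180.21] per mm x,y,z [-0.22  0.    0.4   0.09  0.08 -0.45]
top pad 0.72 [177.2 121.9 190.5 175.6]
top pad 0.58 [296.8 250.  320.8 293.6]
top seat 0.64 [161.6 112.8 187.6 193.2]
pred pad [182.33 117.92] [190.13 173.37]
pred near/far ear tip [186.58 173.08 185.82 118.6 ] per mm x,y,z [-0.44 -0.03  0.01  0.45  0.16 -0.09]
[[106  69  69  70  69  71  71 104 199 196 194 193 192 190 190 189 188 188
  190 191]
 [ 99  70  70  70  71  70  72 113 197 195 193 192 189 191 190 189 187 190
  183 183]
 [112  87  80  79  72  75  77 118 172 178 183 189 191 190 188 189 191 186
  169 169]
 [141 128 121 120  85  95 104 104 105 123 145 178 183 187 182 185 187 175
  178 177]
 [157 156 156 152  97 119 137 137 119 119 109 131 142 170 179 178 177 177
  176 176]
 [174 175 170 161 113 142 153 148 149 147 104  81  86 164 181 179 178 177
  175 175]
 [196 197 193 184 161 17
[... 1089 characters left out ...]
0 118 126 148 111  91  91  91
   92  92  93  95]
 [191 182 191 203 204 202 210 193 149 143 143 136 108 108 105 104  95  96
   91  92  92  94]
 [176 175 156 183 189 183 200 192 168 161 163 142 134 135 128 128 117 118
  106 106  97  93]
 [177 177 178 176 177 178 178 183 181 183 188 166 144 148 144 137 138 138
  130 131 119 114]
 [178 178 177 177 179 179 178 176 178 177 180 182 165 172 166 158 144 143
  145 139 139 141]
 [179 177 178 179 179 163 163 158 160 172 177 178 177 180 181 184 163 161
  165 159 143 144]
 [159 158 180 180 163 123 122 108 110 140 154 159 180 179 180 179 179 179
  179 182 160 161]
 [112 114 180 177 128  96  95  94  96  91  92 115 179 179 180 179 180 177
  174 170 170 171]]
```

```bash
python3 to.py 4 1.5 -5 60
```

```text
now in seat [ 3.2855155   0.19233086 88.87439871]
1.2, 0.4, 7.2, 0, 1, 1.3, 0.3, 7.3, 0, 1, 1.2, 0.4, 7.2, 0, 1, 1.3, 0.3, 7.2, 0, 1 | max 7.42091638546076
```

Request:
{"fn": "jog_arm", "kwargs": {"rows": [1.3,0.4,7.2,0,1,1.3,0.4,7.2,0,1,1.3,0.4,7.2,0,1,1.3,0.4,7.2,0,1,0,0,5,0,1,0,0,5,0,1,0,0,5,0,1,0,0,0,0,1,0,0,0,0,1,0,0,0,0,1]}}

```text
clock: 19.0
eef_pos: [0.5978, 0.1439, 0.1962]
eef_rot: [[0.999, 0.041, -0.015], [0.043, -0.872, 0.488], [0.007, -0.489, -0.873]]
force: [-1.3, -0.9, -2.2]
opening: 0.0387
finger_force: 62.1
```

```bash
python3 to.py 4 1.5 -5 30
python3 - <<'E'
from cell import *
from h import *
o=get_obs();print(o['force'],Rseat(np.radians(2.7)).T@np.array(o['force']),o['ft_torque'])
b=imaging.read_camera('side');cv2.imwrite('pics/raw2.png',b[:,:,::-1])
E
```

```text
now in seat [ 0.4978801  -5.60494122 45.21998227]
-0.2, -0.3, 3.8, 0, 1, -0.2, -0.3, 3.8, 0, 1, -0.1, -0.3, 3.8, 0, 1, -0.2, -0.3, 3.8, 0, 1 | max 3.8170669367984624
[-1.28236478 -0.86318768 -2.23740205] [-1.81309905  1.3216029  -1.53673612] [-0.3604853   0.01134839  0.0205792 ]
```

Request:
{"fn": "jog_arm", "kwargs": {"rows": [-0.2,-0.3,3,0,1,-0.2,-0.3,3,0,1,0,0,3,0,1,0,0,3,0,1,0,0,3,0,1,0,0,3,0,1,0,0,0,0,1,0,0,0,0,1,0,0,0,0,1,0,0,0,0,1]}}

```text
clock: 20.3
eef_pos: [0.597, 0.1538, 0.1809]
eef_rot: [[0.999, 0.041, -0.015], [0.043, -0.871, 0.489], [0.007, -0.489, -0.872]]
force: [-1.1, 5.8, 3.4]
opening: 0.0388
finger_force: 62.4
```

```bash
cat > f.py <<'E'
from cell import *
from h import *
np.set_printoptions(precision=2,suppress=True)
o=get_obs();S=Rseat(np.radians(2.7));print('F seat',S.T@np.array(o['force']),'M seat',S.T@np.array(o['ft_torque']),'pos',(S.T@(np.array(o['eef_pos'])-[.591,.170,.1475])-[.001,0,.0102])*1e3,o['clock'])
E
python3 f.py
```

```text
F seat [6.73 0.85 0.03] M seat [-0.07 -0.91  0.02] pos [ 1.41 -5.27 26.95] 20.3
```

Request:
{"fn": "jog_arm", "kwargs": {"rows": [0,-0.2,3.5,0,1,0,-0.2,3.5,0,1,0,-0.2,3.5,0,1,0,-0.2,3.5,0,1,0,-0.2,3.5,0,1,0,0,2.5,0,1,0,0,0,0,1,0,0,0,0,1,0,0,0,0,1,0,0,0,0,1]}}

```text
clock: 21.55
eef_pos: [0.5964, 0.1643, 0.1638]
eef_rot: [[0.999, 0.041, -0.016], [0.044, -0.871, 0.489], [0.006, -0.489, -0.872]]
force: [-2.7, 5.4, 3.8]
opening: 0.0387
finger_force: 62.3
```

```bash
python3 f.py
```

```text
F seat [6.68 2.49 0.56] M seat [ 0.27 -0.84  0.  ] pos [ 1.96 -5.15  6.88] 21.55
```

Request:
{"fn": "jog_arm", "kwargs": {"rows": [0,0,1.5,0,1,0,0,1.5,0,1,0,0,1.5,0,1,0,0,1.2,0,1,0,0,1,0,1,0,0,1,0,1,0,0,0,0,1,0,0,0,0,1,0,0,0,0,1,0,0,0,0,1]}}

```text
clock: 22.8
eef_pos: [0.5965, 0.1675, 0.1578]
eef_rot: [[0.999, 0.042, -0.015], [0.044, -0.871, 0.489], [0.007, -0.489, -0.872]]
force: [-4.4, -1.2, 11.9]
opening: 0.0387
finger_force: 63.7
```

```bash
python3 f.py
```

```text
F seat [ 5.14  4.44 10.8 ] M seat [ 0.9  -0.62 -0.03] pos [ 1.78 -5.36  0.12] 22.8
```

Request:
{"fn": "jog_arm", "kwargs": {"rows": [0,0,1,0,1,0,0,1,0,1,0,0,0.8,0,1,0,0,0,0,1,0,0,0,0,1,0,0,0,0,1,0,0,0,0,1,0,0,0,0,1,0,0,0,0,1,0,0,0,0,1]}}

```text
clock: 24.05
eef_pos: [0.5968, 0.1681, 0.1569]
eef_rot: [[0.999, 0.042, -0.013], [0.043, -0.871, 0.489], [0.009, -0.489, -0.872]]
force: [-9.9, -10.1, 25.7]
opening: 0.0389
finger_force: 66.0
```

```bash
python3 f.py
cat > end.py <<'E'
from cell import *
from h import *
b=imaging.read_camera('side');cv2.imwrite('pics/raw3.png',b[:,:,::-1])
E
python3 end.py
```

```text
F seat [ 4.48 10.4  27.06] M seat [ 1.81 -0.57 -0.06] pos [ 1.82 -5.66 -1.03] 24.05
```

Request:
{"fn": "jog_arm", "kwargs": {"rows": [0,0,0,0,-0.3,0,0,0,0,-0.3,0,0,0,0,-0.3,0,0,0,0,-0.3,0,0,-10,0,-0.3,0,0,-20,0,-0.3,0,0,-30,0,-0.3,0,0,-30,0,-0.3,0,0,-30,0,-0.3,0,0,0,0,-0.3]}}

```text
clock: 25.35
eef_pos: [0.5992, 0.109, 0.2621]
eef_rot: [[0.999, 0.042, -0.01], [0.042, -0.872, 0.488], [0.012, -0.488, -0.873]]
force: [-0.2, 0.2, -0.7]
opening: 0.0554
finger_force: 0.0
```

```bash
python3 f.py
python3 - <<'E'
from cell import *
from h import *
b=imaging.read_camera('side');a=imaging.read_camera('top')
cv2.imwrite('pics/raw3.png',b[:,:,::-1]);cv2.imwrite('pics/raw3t.png',a[:,:,::-1])
f=lambda im,x,y,w,h,k:cv2.resize(im[y:y+h,x:x+w,::-1],None,fx=k,fy=k,interpolation=cv2.INTER_CUBIC)
im=np.hstack([f(b,140,170,90,90,5),f(a,155,105,68,90,5)])
cv2.imwrite('pics/j.png',im)
E
```

```text
F seat [-0.16  0.17 -0.73] M seat [ 0.01  0.22 -0.  ] pos [  3.21  -5.28 119.7 ] 25.35
```

View pics/j.png

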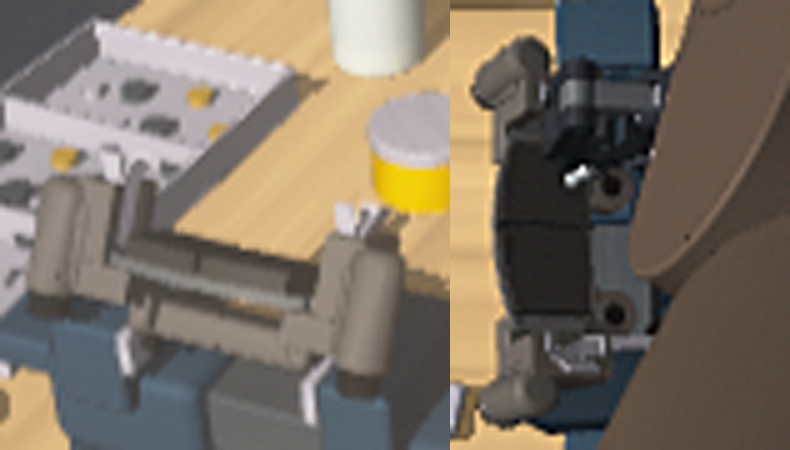

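Request:
{"fn": "jog_arm", "kwargs": {"rows": [-18,1,0,0,1,-19,1,0,0,1,0,0,20,0,1,0,0,20,0,1,0,0,20,0,1,0,0,15,0,1,0,0,10,0,1,0,0,5,0,1,0,0,0,0,1,0,0,0,0,1]}}

```text
clock: 26.7
eef_pos: [0.5604, 0.1508, 0.1799]
eef_rot: [[0.999, 0.041, -0.014], [0.043, -0.872, 0.488], [0.008, -0.489, -0.873]]
force: [0.1, 1.0, 0.1]
opening: 0.0002
finger_force: 0.0
```

```bash
python3 f.py
```

```text
F seat [ 0.94 -0.18 -0.46] M seat [-0.    0.25  0.03] pos [-0.13 31.51 26.68] 26.7
```

Request:
{"fn": "jog_arm", "kwargs": {"rows": [0,0,2,0,1,0,0,2,0,1,0,0,2,0,1,0,0,2,0,1,0,0,1,0,1,0,0,1,0,1,0,0,0,0,1,0,0,0,0,1,0,0,0,0,1,0,0,0,0,1]}}

```text
clock: 27.95
eef_pos: [0.56, 0.1559, 0.1707]
eef_rot: [[0.999, 0.041, -0.015], [0.043, -0.872, 0.488], [0.007, -0.489, -0.872]]
force: [-0.5, -0.4, 0.3]
opening: -0.0002
finger_force: 0.0
```

```bash
python3 f.py
```

```text
F seat [-0.14  0.49  0.44] M seat [ 0.01  0.24 -0.  ] pos [-0.29 31.66 16.23] 27.95
```

Request:
{"fn": "jog_arm", "kwargs": {"rows": [0,0,2,0,1,0,0,2,0,1,0,0,2,0,1,0,0,2,0,1,0,0,1,0,1,0,0,1,0,1,0,0,0,0,1,0,0,0,0,1,0,0,0,0,1,0,0,0,0,1]}}

```text
clock: 29.2
eef_pos: [0.5599, 0.1608, 0.162]
eef_rot: [[0.999, 0.041, -0.015], [0.043, -0.872, 0.488], [0.007, -0.489, -0.872]]
force: [-0.5, 0.1, -0.3]
opening: 0.0001
finger_force: 0.0
```

```bash
python3 f.py
```

```text
F seat [ 0.01  0.53 -0.33] M seat [-0.05  0.23 -0.03] pos [-0.42 31.55  6.25] 29.2
```

Request:
{"fn": "jog_arm", "kwargs": {"rows": [0,0,1,0,1,0,0,1,0,1,0,0,1,0,1,0,0,0,0,1,0,0,0,0,1,0,0,0,0,1,0,0,0,0,1,0,0,0,0,1,0,0,0,0,1,0,0,0,0,1]}}

```text
clock: 30.45
eef_pos: [0.5599, 0.1617, 0.1605]
eef_rot: [[0.999, 0.042, -0.014], [0.043, -0.872, 0.488], [0.008, -0.488, -0.873]]
force: [-4.2, -10.4, 14.6]
opening: 0.0001
finger_force: 8.2
```

```bash
python3 f.py
```

```text
F seat [-1.52  4.64 17.72] M seat [ 0.97  0.33 -0.01] pos [-0.4  31.49  4.47] 30.45
```

Request:
{"fn": "jog_arm", "kwargs": {"rows": [0,0,0.6,0,1,0,0,0,0,1,0,0,0,0,1,0,0,-12,0,1,20,0,0,0,1,24,0,0,0,1,22,0,0,0,1,0,0,5,0,1,0,0,4,0,1,0,0,0,0,1]}}

```text
clock: 31.7
eef_pos: [0.6249, 0.1642, 0.1616]
eef_rot: [[0.999, 0.041, -0.016], [0.044, -0.872, 0.488], [0.006, -0.489, -0.872]]
force: [0.2, 0.7, -0.4]
opening: 0.0004
finger_force: 0.0
```

```bash
python3 f.py
```

```text
F seat [ 0.4  -0.25 -0.65] M seat [ 0.03  0.23 -0.02] pos [ -0.34 -33.59   5.75] 31.7
```

Request:
{"fn": "jog_arm", "kwargs": {"rows": [0,0,1,0,1,0,0,1,0,1,0,0,0.5,0,1,0,0,0,0,1,0,0,0,0,1,0,0,0,0,1,0,0,0,0,1,0,0,0,0,1,0,0,0,0,1,0,0,0,0,1]}}

```text
clock: 32.95
eef_pos: [0.6256, 0.165, 0.1604]
eef_rot: [[0.999, 0.041, -0.015], [0.043, -0.871, 0.488], [0.007, -0.489, -0.872]]
force: [-1.9, -2.8, 5.5]
opening: 0.0
finger_force: 3.1
```

```bash
python3 f.py
```

```text
F seat [0.45 2.07 6.12] M seat [0.48 0.19 0.01] pos [ -0.34 -34.37   4.27] 32.95
```

Request:
{"fn": "jog_arm", "kwargs": {"rows": [0,0,1,0,1,0,0,0.8,0,1,0,0,0,0,1,0,0,0,0,1,0,0,0,0,1,0,0,0,0,1,0,0,0,0,1,0,0,0,0,1,0,0,0,0,1,0,0,0,0,1]}}

```text
clock: 34.2
eef_pos: [0.6257, 0.1651, 0.1602]
eef_rot: [[0.999, 0.042, -0.014], [0.044, -0.872, 0.488], [0.008, -0.488, -0.873]]
force: [-8.1, -10.6, 20.0]
opening: -0.0
finger_force: 11.0
```

```bash
python3 f.py
```

```text
F seat [ 1.18  8.62 22.38] M seat [ 1.55  0.34 -0.  ] pos [ -0.31 -34.39   4.09] 34.2
```

Request:
{"fn": "jog_arm", "kwargs": {"rows": [0,0,-10,0,1,0,0,-25,0,1,0,0,-40,0,1,0,0,-40,0,1,0,0,-20,0,1,0,0,0,0,1,0,0,0,0,1,0,0,0,0,1,0,0,0,0,1,0,0,0,0,1]}}

```text
clock: 35.45
eef_pos: [0.6277, 0.1003, 0.2756]
eef_rot: [[0.999, 0.041, -0.016], [0.043, -0.871, 0.488], [0.006, -0.489, -0.872]]
force: [-0.1, -0.3, 0.2]
opening: -0.0
finger_force: 0.0
```

```bash
python3 f.py
python3 - <<'E'
from cell import *
print(workorder.hand_in())
E
```

```text
F seat [-0.21  0.16  0.31] M seat [0.02 0.3  0.  ] pos [  1.28 -33.35 136.43] 35.45
the job is handed in; nothing more can be done
None
```

The new pad is in the bracket, lining out and curved edge up; I pressed it onto the ledges at both ends, released it and handed the job in at about 35 s (no verdict was returned).

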